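# Line up the counter jars by height

### The arm

A 6-joint arm with a two-finger parallel gripper is mounted at the origin on the work surface. World frame = base frame: x ahead of the robot, y to its left, z up, the work surface at z = 0. Lengths are in mm, angles in rad, forces in N, time in s.
With the tool pointing down it reaches from about 350 to 875 mm from the base axis. Payload 4.2 kg.
Tool frame: the origin (TCP) lies at the very end of the fingers, on their centre line; the grasp point (between the pads) lies 19 mm behind it (pinch_z is the distance from the TCP to the grasp point, in mm); z points along the fingers, y is the line along which they close (so a half turn about z gives the same grasp; the last joint's range is limited). The gripper opens to 85 mm and grips with 20 to 120 N. Pads are 22 mm wide; open, the fingers measure 114 mm over their backs; the gripper's body (76 mm by 85 mm) begins 54 mm behind the grasp point. The pads swing forward as they close: fully open they stand 13 mm farther back than shut.
Start: joints at [-1.085, 0.385, 0.008, 0, -1.194, -0.259], TCP at [140.556, -608.969, 231.312] pointing down, gripper open.
Joint ranges: [-3.14, 3.14], [-1.21, 2.06], [-1.07, 1.41], [-3.16, 2.05], [-2.99, -0.16], [-3.1, 3.1]. Speed limits (rad/s): [2.79, 2.79, 3.14, 3.14, 3.14, 3.14].

### API

Orientations are given as a unit quaternion [x, y, z, w].
In Python, from bench import * gives the robot as it stands.
- The arm moves only by the tool arm_command, never from a script. Its argument "steps" is one flat list of numbers, 4 for each row, row after row: the shift along the tool's x, y, z in m, then the turn about the tool's z in rad. In form: [tx, ty, tz, roll, tx, ty, tz, roll, ...]. A call has 1 to 20 rows; each row shifts and turns the commanded pose from where the row before left it, along the tool's axes as they then stand; what a row does not reach is not made up. A row lasts 1/8 s, in which the tool goes at most 62.5 mm and 10.7 degrees, less where a joint would pass 70% of its speed; a pose out of reach is approached as far as the arm can. A call with a gripper value outside its range is refused whole. "grip" is the finger opening in m, from 0 to 0.0854, set as the call begins (left out, the last holds). The fingers move at their own pace and stop on an object; the grip force is fixed at half the most. Time passes only in rows, so rows that do not move let the fingers close. It gives the time, the measured TCP pose, the force, the opening and the grip force at its end, in the units of the state.
- read_state(): the state, without advancing time (a new reading comes with each control period).
- get_image(name): name is "scene" or "top" or "wrist"; returns the picture (384x512x3 uint8, red, green, blue); there is no depth.
- get_calibration(name): a dict with "camera_matrix" (3x3 intrinsics, pixels), "cam_to_world" (4x4, takes a point from camera to world coordinates). Camera axes: x right, y down, z forward; pixel columns grow to the right and rows downward; lengths in mm; the calibration is good to about 2 mm. A picture is of the moment at which its call begins: read the wrist's pose just before it. get_calibration takes no time and is no camera call; for the wrist camera it gives the pose at the moment of the call.
- job_done(): hands the job in; it is judged then, once.
The state is a dict: "clock": time; "joints": joint angles; "joint_vel": joint speeds; "joint_efforts": joint torques, N m; "position": TCP position; "ee_rot": TCP orientation; "contact_force": force on the tool from outside, world axes, zero at the start; "wrist_torque": the same for the moment, N m; "gripper_width": finger opening in mm; "grasp_force": force on a finger pad.
Only numpy, scipy, OpenCV 4.12 (cv2) and the standard library are available. Lean on these libraries where they do the work, as an engineer would, in place of code of your own. Each camera call takes 0.05 s, during which the arm holds its last target. There are 200 camera calls.

### The job

Set the four copper-lidded jars out on the dark wooden board, one centred on each cork coaster, lined up by height: the tallest next to the brass counter bell, then stepping down to the shortest at the far end. Put each jar down upright without dropping it, knock none over, and leave the bell where it is.

Things in the scene. Friction and masses are not known exactly. Their poses are not given: they have to be found in the camera images.
- jar_60: loose white ceramic jar with fixed copper lid and knob, 60 mm high in all, straight sides 48 mm in diameter up to 48 mm, then the knob, 16 mm wide. Origin: centre of the underside, z up. Round: yaw is of no account. About 190 g, give or take. Starts standing on a flat square steel tray (190 mm, 4 mm thick), the four two by two about 96 mm apart
- jar_80: loose white ceramic jar with fixed copper lid and knob, 80 mm high in all, straight sides 48 mm in diameter up to 68 mm, then the knob, 16 mm wide. Origin: centre of the underside, z up. Round: yaw is of no account. About 220 g, give or take. Starts standing on a flat square steel tray (190 mm, 4 mm thick), the four two by two about 96 mm apart
- jar_100: loose white ceramic jar with fixed copper lid and knob, 100 mm high in all, straight sides 48 mm in diameter up to 88 mm, then the knob, 16 mm wide. Origin: centre of the underside, z up. Round: yaw is of no account. About 250 g, give or take. Starts standing on a flat square steel tray (190 mm, 4 mm thick), the four two by two about 96 mm apart
- jar_120: loose white ceramic jar with fixed copper lid and knob, 120 mm high in all, straight sides 48 mm in diameter up to 108 mm, then the knob, 16 mm wide. Origin: centre of the underside, z up. Round: yaw is of no account. About 280 g, give or take. Starts standing on a flat square steel tray (190 mm, 4 mm thick), the four two by two about 96 mm apart
- mark_1: fixed round cork coaster, 60 mm in diameter, 3 mm thick, nearest the bell in the straight row of four, 76 mm apart, which may point any way. Origin: centre of its underside, on the board's top (18 mm above the counter, board 100 mm wide); a jar on it stands 3 mm above the origin
- mark_2: fixed round cork coaster, 60 mm in diameter, 3 mm thick, second from the bell in the straight row of four, 76 mm apart, which may point any way. Origin: centre of its underside, on the board's top (18 mm above the counter, board 100 mm wide); a jar on it stands 3 mm above the origin
- mark_3: fixed round cork coaster, 60 mm in diameter, 3 mm thick, third from the bell in the straight row of four, 76 mm apart, which may point any way. Origin: centre of its underside, on the board's top (18 mm above the counter, board 100 mm wide); a jar on it stands 3 mm above the origin
- mark_4: fixed round cork coaster, 60 mm in diameter, 3 mm thick, farthest from the bell in the straight row of four, 76 mm apart, which may point any way. Origin: centre of its underside, on the board's top (18 mm above the counter, board 100 mm wide); a jar on it stands 3 mm above the origin
- bell: loose brass counter bell on a round black foot, 64 mm in diameter, 46 mm high, standing on the same board beyond one end of the row, its centre 70 mm from that of the nearest coaster. Origin: centre of the underside. To be left alone

How it is judged (in metres and radians):
At the end, for the whole second after the job is handed in: All four jars stand upright (within 0.1 rad), released and at rest on the coasters, each within 12 mm of its coaster's centre: the 120 mm jar on the coaster nearest the bell, then the 100, the 80 and the 60 mm jar in turn (horizontal distance between jar_120 and mark_1 below 0.012 m and z of jar_120 in the frame of mark_1 below 0.008 m and angle between each of jar_120, jar_100, jar_80, jar_60's own z axis and vertical below 0.1 rad and linear speed of each of jar_120, jar_100, jar_80, jar_60 below 0.02 m/s and angular speed of each of jar_120, jar_100, jar_80, jar_60 below 0.2 rad/s and contact force between each of jar_120, jar_100, jar_80, jar_60 and the fingers below 0.05 N and horizontal distance between jar_100 and mark_2 below 0.012 m and z of jar_100 in the frame of mark_2 below 0.008 m and horizontal distance between jar_80 and mark_3 below 0.012 m and z of jar_80 in the frame of mark_3 below 0.008 m and horizontal distance between jar_60 and mark_4 below 0.012 m and z of jar_60 in the frame of mark_4 below 0.008 m); the robot touches nothing.
It fails at once if a jar is tipped over (angle between any of jar_120, jar_100, jar_80, jar_60's own z axis and vertical above 0.6 rad).
It fails at once if a jar falls freely from more than about 2 cm, or is flung ((contact force between jar_120 and the fingers below 0.01 N and linear speed of jar_120 above 0.6 m/s) or (contact force between jar_100 and the fingers below 0.01 N and linear speed of jar_100 above 0.6 m/s) or (contact force between jar_80 and the fingers below 0.01 N and linear speed of jar_80 above 0.6 m/s) or (contact force between jar_60 and the fingers below 0.01 N and linear speed of jar_60 above 0.6 m/s)).
It fails at once if the bell is shifted by more than 15 mm (distance of bell from where it was at the start of the episode above 0.015 m).
It also fails if it takes over 106 s, if anything falls off the work surface, if the arm or the gripper's body presses on something with over 40 N, if the wrist force passes 120 N, or if a joint passes its speed limit or range.

## Working session

There is one attempt and no reset: what is moved stays moved. The work goes in short steps, Python scripts to look and compute and a tool call to move; the robot and the scene stay as the last step left them, time stands still between calls to the robot, and variables do not carry over. Pictures are saved under pics/ and viewed, at most 14 in all, crops included, and the job is handed in when it is done.

Besides the shell and the picture viewer there is one more tool, called after "Request:" as name(argument=value, ...), one argument or row to a line, values as JSON. arm_command: Moves the arm, as the interface text tells. Its arguments: {"type":"object","properties":{"steps":{"type":"array","items":{"type":"number"}},"grip":{"type":"number"}},"required":["steps"]}

```bash
mkdir -p pics
python3 - <<'E'
from bench import *
import cv2
s=read_state();print(s['clock'],s['position'],s['ee_rot'],s['gripper_width'])
for n in("top","scene"):
    im=get_image(n);c=get_calibration(n);print(n,c)
    cv2.imwrite(f"pics/{n}0.png",cv2.cvtColor(im,cv2.COLOR_RGB2BGR))
E
```

```text
0.0 [ 140.4135448  -608.41891498  230.23925935] [-1.13059133e-01  9.93587673e-01  1.06893320e-03 -1.61783373e-04] 85.4327527740658
top {'camera_matrix': array([[451.27507347,   0.        , 249.52287997],
       [  0.        , 451.27507347, 189.17899571],
       [  0.        ,   0.        ,   1.        ]]), 'cam_to_world': array([[ 2.55196859e-02, -9.86600945e-01,  1.61143790e-01,
         3.71132204e+02],
       [-9.99509801e-01, -2.81061599e-02, -1.37913332e-02,
        -4.87732186e+00],
       [ 1.81356755e-02, -1.60712847e-01, -9.86834575e-01,
         9.42525594e+02],
       [ 0.00000000e+00,  0.00000000e+00,  0.00000000e+00,
         1.00000000e+00]])}
scene {'camera_matrix': array([[406.7941341 ,   0.        , 255.93526174],
       [  0.        , 406.7941341 , 186.85128032],
       [  0.        ,   0.        ,   1.        ]]), 'cam_to_world': array([[ 5.42134801e-01,  5.02933692e-01, -6.73162357e-01,
         1.09191213e+03],
       [ 8.40289714e-01, -3.22813259e-01,  4.35551141e-01,
        -4.06388185e+02],
       [ 1.74760870e-03, -8.01778836e-01, -5.97618310e-01,
         5.74218063e+02],
       [ 0.00000000e+00,  0.00000000e+00,  0.00000000e+00,
         1.00000000e+00]])}
```

View pics/top0.png

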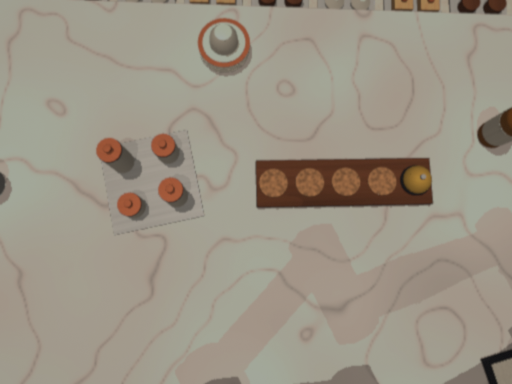

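View pics/scene0.png

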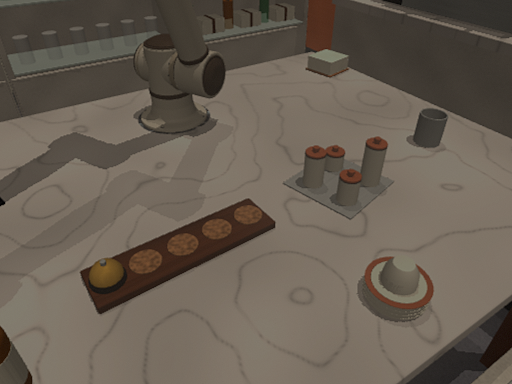

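Top view: the tray has lids at (109,151), (164,146), (172,189) and (129,205). The coasters run from (273,183) to (382,181), with the bell at (417,180). Next I'll measure all of these.

```bash
cat > h.py <<'E'
from bench import *
import cv2, numpy as np
def cast(c,uv,z):
    T=c['cam_to_world'];d=T[:3,:3]@np.linalg.inv(c['camera_matrix'])@[uv[0],uv[1],1]
    o=T[:3,3];return o+d*(z-o[2])/d[2]
def ray(c,uv):
    T=c['cam_to_world'];d=T[:3,:3]@np.linalg.inv(c['camera_matrix'])@[uv[0],uv[1],1];return T[:3,3],d/np.linalg.norm(d)
def blobs(m,amin):
    n,l,s,ce=cv2.connectedComponentsWithStats(m.astype(np.uint8));return [(ce[i],s[i],l==i) for i in range(1,n) if s[i,4]>=amin]
def hsv(bgr): return cv2.cvtColor(bgr,cv2.COLOR_BGR2HSV).astype(int)
E
python3 - <<'E'
from h import *
ct,cs=get_calibration("top"),get_calibration("scene")
t=cv2.imread("pics/top0.png");s=cv2.imread("pics/scene0.png")
for p in[(109,151),(273,183),(310,177),(417,180),(265,165)]: print(p,hsv(t)[p[1],p[0]])
for p in[(376,144),(350,176),(217,230)]: print(p,hsv(s)[p[1],p[0]])
def lids(im,roi):
    h=hsv(im);m=((h[...,0]<12)|(h[...,0]>174))&(h[...,1]>120)&(h[...,2]>60);k=np.zeros_like(m);x0,y0,x1,y1=roi;k[y0:y1,x0:x1]=1
    return blobs(m&k,40)
T=lids(t,(90,130,200,220));S=lids(s,(290,130,400,200))
for a in T: print("T",a[0],a[1])
for a in S: print("S",a[0],a[1])
for a in T:
  for b in S:
    o1,d1=ray(ct,a[0]);o2,d2=ray(cs,b[0]);A=np.array([d1,-d2]).T;q=np.linalg.lstsq(A,o2-o1,rcond=None)[0]
    p,r=o1+q[0]*d1,o2+q[1]*d2
    if np.linalg.norm(p-r)<12: print(a[0].round(),b[0].round(),((p+r)/2).round(1),np.linalg.norm(p-r).round(1))
E
```

```text
(109, 151) [  9 161  98]
(273, 183) [ 13 141 145]
(310, 177) [ 13 141 152]
(417, 180) [ 19 172 162]
(265, 165) [ 10 159  85]
(376, 144) [  8 153  95]
(350, 176) [ 10 123  58]
(217, 230) [ 12 140 111]
T [162.79376499 145.06235012] [152 134  23  23 417]
T [108.77038627 149.75536481] [ 97 138  25  24 466]
T [170.44857768 189.39606127] [159 178  24  24 457]
T [128.98117647 204.01647059] [118 193  23  23 425]
S [376.75543478 142.98913043] [367 137  21  13 184]
S [324.48967552 151.53687316] [306 146  39  12 339]
S [350.46606335 175.70588235] [340 169  22  14 221]
[163. 145.] [350. 176.] [597.8 157.4  67.5] 0.6
[109. 150.] [377. 143.] [575.1 251.  108.2] 0.6
```

Run:
```python
from h import *
ct,cs=get_calibration("top"),get_calibration("scene")
for a in [(170.5,189.4),(129,204)]:
  for b in [(316,151.5),(335,151.5)]:
    o1,d1=ray(ct,a);o2,d2=ray(cs,b);q=np.linalg.lstsq(np.array([d1,-d2]).T,o2-o1,rcond=None)[0]
    p,r=o1+q[0]*d1,o2+q[1]*d2;print(a,b,((p+r)/2).round(1),np.linalg.norm(p-r).round(1))
for a,z,n in [((108.8,149.8),110,120),((170.4,189.4),90,100),((162.8,145.1),70,80),((129,204),50,60)]: print(n,cast(ct,a,z).round(1))
t=cv2.imread("pics/top0.png");h=hsv(t)
k=np.zeros(h.shape[:2],bool);k[155:212,250:440]=1
m=(k&(h[...,2]>105)&(h[...,1]>110)&(h[...,0]<16)).astype(np.uint8)
m=cv2.morphologyEx(cv2.morphologyEx(m,cv2.MORPH_CLOSE,np.ones((5,5))),cv2.MORPH_OPEN,np.ones((5,5)))
P=[]
for ce,s,l in blobs(m,200): p=cast(ct,ce,21);print(ce,s,p.round(1))
bd=(k&(h[...,1]>100)&(h[...,2]<200)).astype(np.uint8)
r=cv2.minAreaRect(np.argwhere(cv2.morphologyEx(bd,cv2.MORPH_OPEN,np.ones((5,5))))[:,::-1].astype(np.float32));print(r)
print([cast(ct,q,18).round(1)[:2] for q in cv2.boxPoints(r)], "bell",cast(ct,(417,180),30).round(1))
```

```text
(170.5, 189.4) (316, 151.5) [505.9 134.3  88.7] 0.2
(170.5, 189.4) (335, 151.5) [519.5 151.4  86.6] 42.0
(129, 204) (316, 151.5) [467.1 200.   52.7] 46.2
(129, 204) (335, 151.5) [480.4 221.3  46.5] 1.1
120 [574.7 250.7 110. ]
100 [505.6 134.1  90. ]
80 [597.3 157.2  70. ]
60 [480.3 220.9  50. ]
[381.79527559 180.57952756] [368 167  29  28 635] [ 547.7 -293.3   21. ]
[272.96703297 182.4411303 ] [259 169  29  28 637] [537.2 -66.1  21. ]
[309.34439179 181.67456556] [296 168  28  28 633] [ 541.  -141.8   21. ]
[345.4911147  181.08239095] [332 168  28  27 619] [ 544.4 -217.2   21. ]
((343.4924621582031, 182.09274291992188), (45.71438980102539, 174.6182403564453), 88.93909454345703)
[array([582.7, -29.4]), array([ 600.6, -398.6]), array([ 503. , -396.5]), array([486.2, -33.4])] bell [ 549.3 -363.7   30. ]
```

```bash
cat > plan.py <<'E'
import sys,numpy as np
from bench import read_state
from scipy.spatial.transform import Rotation as R
# args: x,y,z,phi_deg waypoints; translation in current yaw first, then roll
S=[read_state() for _ in range(1)][0]
p=np.array(S['position']);M=R.from_quat(S['ee_rot']).as_matrix();ph=np.degrees(np.arctan2(M[1,1],M[0,1]))
print("now",round(S['clock'],2),p.round(1),round(ph,1),"z",M[:,2].round(4),"w",round(S['gripper_width'],1),"j",np.round(S['joints'],2),"gf",round(float(np.max(S['grasp_force'])),1),"f",np.round(S['contact_force'],1))
for a in sys.argv[1:]:
    q=[float(v) for v in a.split(',')];d=np.array(q[:3])-p;f=np.radians(ph)
    x=np.array([-np.sin(f),np.cos(f),0]);y=np.array([np.cos(f),np.sin(f),0])
    dp=(q[3]-ph+180)%360-180
    print("to",q,"shift m",np.round([d@x/1e3,d@y/1e3,-d[2]/1e3],4),"roll",round(-np.radians(dp),4));p=np.array(q[:3]);ph=q[3]
E
python3 plan.py 480,-400,230,103 575,251,230,150 575,251,71,150
```

```text
now 0.1 [ 140.4 -608.5  230.4] 103.0 z [-6.0e-04  1.9e-03 -1.0e+00] w 85.9 j [-1.09  0.39  0.01 -0.   -1.19 -0.26] gf 0.0 f [ 0.  -0.  -0.8]
to [480.0, -400.0, 230.0, 103.0] shift m [-0.3777  0.1268  0.0004] roll -0.0003
to [575.0, 251.0, 230.0, 150.0] shift m [-0.239   0.6129 -0.    ] roll -0.8203
to [575.0, 251.0, 71.0, 150.0] shift m [0.    0.    0.159] roll -0.0
```

Request:
arm_command(
  steps=[-0.047,0.016,0,0,-0.047,0.016,0,0,-0.047,0.016,0,0,-0.047,0.016,0,0,-0.047,0.016,0,0,-0.047,0.016,0,0,-0.047,0.016,0,0,-0.047,0.016,0,0,-0.02,0.051,0,0,-0.02,0.051,0,0,-0.02,0.051,0,0,-0.02,0.051,0,0,-0.02,0.051,0,0,-0.02,0.051,0,0,-0.02,0.051,0,0,-0.02,0.051,0,0,-0.02,0.051,0,0,-0.02,0.051,0,0,-0.02,0.051,0,0,-0.02,0.051,0,0],
  grip=0.085,
)

```text
clock: 2.6
position: [574.2, 252.3, 230.9]
ee_rot: [-0.113, 0.994, -0.0, -0.0]
contact_force: [1.1, 0.3, 0.1]
gripper_width: 84.7
grasp_force: 0.0
```

Request:
arm_command(
  steps=[0,0,0,-0.164,0,0,0,-0.164,0,0,0,-0.164,0,0,0,-0.164,0,0,0,-0.164,0,0,0,0,0,0,0,0],
)

```text
clock: 3.48
position: [574.2, 250.5, 231.0]
ee_rot: [-0.499, 0.867, 0.0, -0.0]
contact_force: [-0.1, 1.0, 0.5]
gripper_width: 85.4
grasp_force: 0.0
```

```bash
python3 plan.py 575,251,71,150
python3 - <<'E'
from h import *
c=get_calibration("wrist");im=get_image("wrist");print(c)
cv2.imwrite("pics/w0.png",cv2.cvtColor(im,cv2.COLOR_RGB2BGR))
E
```

```text
now 3.48 [574.2 250.5 231. ] 149.8 z [-5.e-04 -3.e-04 -1.e+00] w 85.4 j [ 0.67  0.39  0.01 -0.   -1.2  -1.2 ] gf 0.0 f [-0.1  1.   0.5]
to [575.0, 251.0, 71.0, 150.0] shift m [-0.0008 -0.0004  0.16  ] roll -0.0028
{'camera_matrix': array([[267.01559241,   0.        , 255.9010607 ],
       [  0.        , 267.01559241, 188.53949194],
       [  0.        ,   0.        ,   1.        ]]), 'cam_to_world': array([[-8.65188021e-01,  4.74839616e-01,  1.61173906e-01,
         5.33128864e+02],
       [ 5.01447535e-01,  8.19124260e-01,  2.78542307e-01,
         1.78899682e+02],
       [ 2.41465985e-04,  3.21811725e-01, -9.46803652e-01,
         3.73983991e+02],
       [ 0.00000000e+00,  0.00000000e+00,  0.00000000e+00,
         1.00000000e+00]])}
```

View pics/w0.png

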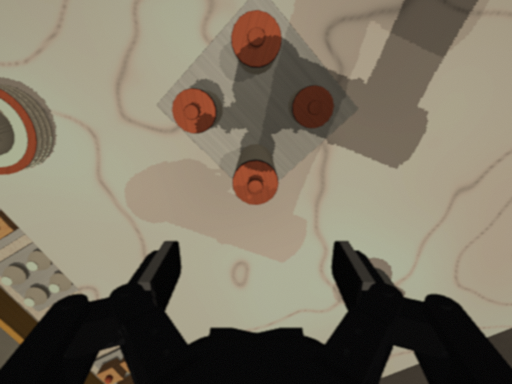

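The wrist view shows the nearest lid (jar_120) at (256,183), midway between the fingers at columns 165 and 345. I'll cross-check all four jars from this view.

Run:
```python
from h import *
c=get_calibration("wrist");h=hsv(cv2.imread("pics/w0.png"))
m=((h[...,0]<12)|(h[...,0]>174))&(h[...,1]>120)&(h[...,2]>60);m[:,:150]=0;m[220:]=0
for ce,s,l in blobs(m,300):
    e=cv2.fitEllipse(cv2.findContours(l.astype(np.uint8),0,1)[0][0]);print(ce.round(1),s,np.round(e[0],1),np.round(e[1],1),[ (z,cast(c,e[0],z+3)[:2].round(1)) for z in (48,68,88,108)])
```

```text
[256.   38.2] [ 232   10   49   57 2185] [256.   38.2] [48.7 55.5] [(48, array([502.8, 126.7])), (68, array([504.7, 129.9])), (88, array([506.5, 133.1])), (108, array([508.4, 136.4]))]
[312.8 106.3] [ 293   86   41   42 1341] [312.8 106.3] [38.9 42.1] [(48, array([480.9, 220. ])), (68, array([484.1, 217.5])), (88, array([487.4, 214.9])), (108, array([490.6, 212.4]))]
[193.8 110.3] [ 172   88   44   45 1531] [193.8 110.3] [42.  44.5] [(48, array([602.5, 154.7])), (68, array([598.2, 156.2])), (88, array([593.9, 157.7])), (108, array([589.6, 159.2]))]
[254.9 182.1] [ 233  161   45   44 1557] [254.9 182.2] [42.8 44.5] [(48, array([585., 266.])), (68, array([581.8, 260.6])), (88, array([578.6, 255.2])), (108, array([575.4, 249.8]))]
```

Request:
arm_command(
  steps=[-0.001,0,0.03,0,0,0,0.03,0,0,0,0.03,0,0,0,0.03,0,0,0,0.03,0,0,0,0.01,0,0,0,0,0],
)

```text
clock: 4.4
position: [575.0, 251.4, 71.1]
ee_rot: [-0.5, 0.866, -0.0, -0.0]
contact_force: [0.9, -0.2, 1.0]
gripper_width: 84.9
grasp_force: 0.0
```

Request:
arm_command(
  steps=[0,0,0,0,0,0,0,0,0,0,0,0,0,0,0,0,0,0,0,0,0,0,0,0,0,0,0,0,0,0,0,0],
  grip=0.03,
)

```text
clock: 5.4
position: [575.7, 251.9, 72.9]
ee_rot: [-0.5, 0.866, -0.0, 0.001]
contact_force: [0.8, 0.2, 6.0]
gripper_width: 46.9
grasp_force: 61.8
```

```bash
python3 plan.py 575,251,215,150 547.7,-293.3,215,182.65 547.7,-293.3,88,182.65
```

```text
now 5.4 [575.7 251.9  72.9] 150.0 z [ 0.0024  0.0012 -1.    ] w 46.9 j [ 0.67  0.53 -0.18  0.   -0.85 -1.19] gf 61.8 f [0.8 0.2 6. ]
to [575.0, 251.0, 215.0, 150.0] shift m [ 0.0012  0.0002 -0.1421] roll 0.0001
to [547.7, -293.3, 215.0, 182.65] shift m [ 0.485  -0.2485 -0.    ] roll -0.5699
to [547.7, -293.3, 88.0, 182.65] shift m [0.    0.    0.127] roll -0.0
```

Request:
arm_command(
  steps=[0,0,-0.015,0,0,0,-0.03,0,0,0,-0.035,0,0,0,-0.035,0,0,0,-0.027,0,0,0,0,0],
)

```text
clock: 6.15
position: [575.6, 252.0, 215.7]
ee_rot: [-0.5, 0.866, 0.0, 0.002]
contact_force: [0.7, -0.3, -3.0]
gripper_width: 47.1
grasp_force: 62.1
```

Request:
arm_command(
  steps=[0.0187,-0.0096,0,0,0.0373,-0.0191,0,0,0.0373,-0.0191,0,0,0.0373,-0.0191,0,0,0.0373,-0.0191,0,0,0.0373,-0.0191,0,0,0.0373,-0.0191,0,0,0.0373,-0.0191,0,0,0.0373,-0.0191,0,0,0.0373,-0.0191,0,0,0.0373,-0.0191,0,0,0.0373,-0.0191,0,0,0.0373,-0.0191,0,0,0.0187,-0.0096,0,0,0,0,0,-0.1425,0,0,0,-0.1425,0,0,0,-0.1425,0,0,0,-0.1425,0,0,0,0,0,0,0,0],
)

```text
clock: 8.65
position: [546.8, -292.6, 212.6]
ee_rot: [0.722, -0.691, -0.001, 0.0]
contact_force: [-0.0, -0.6, -3.3]
gripper_width: 47.0
grasp_force: 62.1
```

```bash
python3 plan.py 547.7,-293.3,90,182.65
python3 - <<'E'
from h import *
im=get_image("wrist")
cv2.imwrite("pics/w1.png",cv2.cvtColor(im,cv2.COLOR_RGB2BGR))
E
```

```text
now 8.65 [ 546.8 -292.6  212.6] -177.5 z [-1.3e-03  5.0e-04 -1.0e+00] w 47.0 j [-0.23  0.39 -0.03 -0.   -1.15  0.27] gf 62.1 f [-0.  -0.6 -3.3]
to [547.7, -293.3, 90.0, 182.65] shift m [ 0.0008 -0.0009  0.1226] roll -0.0022
```

View pics/w1.png

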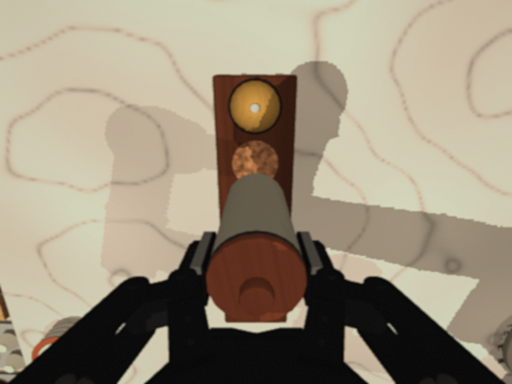

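The jar hangs upright over the row, with the bell at (255,107) and the target coaster at (255,160), both on the centreline. I'll lower it.

Request:
arm_command(
  steps=[0.001,-0.001,0.03,0,0,0,0.035,0,0,0,0.03,0,0,0,0.015,0,0,0,0.008,0,0,0,0.003,0,0,0,0.002,0,0,0,0,0,0,0,0,0],
)

```text
clock: 9.82
position: [548.6, -293.8, 90.9]
ee_rot: [0.723, -0.691, 0.0, -0.0]
contact_force: [-0.9, 0.4, -2.0]
gripper_width: 47.0
grasp_force: 62.2
```

```bash
python3 plan.py
```

```text
now 9.82 [ 548.6 -293.8   90.9] -177.4 z [ 1.e-03 -3.e-04 -1.e+00] w 47.0 j [-0.23  0.51 -0.18  0.   -0.89  0.28] gf 62.2 f [-0.9  0.4 -2. ]
```

Request:
arm_command(
  steps=[0,0,0.001,0,0,0,0.001,0,0,0,0,0],
)

```text
clock: 10.2
position: [548.7, -293.9, 89.9]
ee_rot: [0.723, -0.69, 0.001, 0.0]
contact_force: [-1.4, 0.7, 5.5]
gripper_width: 47.0
grasp_force: 63.2
```

Request:
arm_command(
  steps=[0,0,0,0,0,0,0,0,0,0,0,0,0,0,0,0,0,0,0,0],
  grip=0.085,
)

```text
clock: 10.82
position: [548.3, -293.7, 88.2]
ee_rot: [0.723, -0.691, -0.0, 0.0]
contact_force: [-0.1, 0.1, 0.5]
gripper_width: 84.7
grasp_force: 0.0
```

Request:
arm_command(
  steps=[0,0,-0.02,0,0,0,-0.04,0,0,0,-0.04,0,0,0,-0.04,0,0,0,0,0],
)

```text
clock: 11.45
position: [550.2, -294.5, 232.7]
ee_rot: [0.723, -0.691, 0.004, -0.002]
contact_force: [0.4, -0.9, -0.9]
gripper_width: 85.1
grasp_force: 0.0
```

```bash
python3 plan.py 506,133.7,230,150 506,133.7,51,150
python3 - <<'E'
from h import *
for n in ("top",):
    im=cv2.cvtColor(get_image(n),cv2.COLOR_RGB2BGR);cv2.imwrite("pics/t1.png",im);c=get_calibration(n)
h=hsv(im);m=((h[...,0]<12)|(h[...,0]>174))&(h[...,1]>120)&(h[...,2]>60)
m[:130]=0;m[225:]=0
for ce,s,l in blobs(m,200): print(ce.round(1),s,cast(c,ce,131).round(1))
E
```

```text
now 11.45 [ 550.2 -294.5  232.7] -177.3 z [ 0.0081 -0.003  -1.    ] w 85.1 j [-0.23  0.38  0.    0.   -1.18  0.28] gf 0.0 f [ 0.4 -0.9 -0.9]
to [506.0, 133.7, 230.0, 150.0] shift m [-0.4298  0.0242  0.0027] roll 0.57
to [506.0, 133.7, 51.0, 150.0] shift m [0.    0.    0.179] roll -0.0
[162.8 145.1] [152 134  23  23 417] [581.5 145.9 131. ]
[282.9 182.5] [ 257  161   59   46 1386] [517.8 -76.9 131. ]
[170.4 189.4] [159 178  24  24 455] [499.2 127.4 131. ]
[129. 204.] [118 193  23  23 425] [470.3 200.5 131. ]
```

Request:
arm_command(
  steps=[-0.0285,0.002,0,0,-0.044,0.0022,0,0,-0.044,0.0022,0,0,-0.044,0.0022,0,0,-0.044,0.0022,0,0,-0.044,0.0022,0,0,-0.044,0.0022,0,0,-0.044,0.0022,0,0,-0.044,0.0022,0,0,-0.048,0.0022,0,0,0,0,0,0.1425,0,0,0,0.1425,0,0,0,0.1425,0,0,0,0.1425,0,0,0,0,0,0,0,0,0,0,0,0],
)

```text
clock: 13.62
position: [506.7, 133.2, 228.0]
ee_rot: [-0.5, 0.866, 0.0, -0.0]
contact_force: [-0.1, 0.6, 0.3]
gripper_width: 85.5
grasp_force: 0.0
```

```bash
python3 plan.py 506,133.7,51,150
python3 - <<'E'
from h import *
for n in ("top",):
    im=cv2.cvtColor(get_image(n),cv2.COLOR_RGB2BGR);cv2.imwrite("pics/t2.png",im);c=get_calibration(n)
h=hsv(im);m=((h[...,0]<12)|(h[...,0]>174))&(h[...,1]>120)&(h[...,2]>60)
m[:130]=0;m[225:]=0
for ce,s,l in blobs(m,200): print(ce.round(1),s,cast(c,ce,131).round(1))
c=get_calibration("wrist");h=hsv(cv2.cvtColor(get_image("wrist"),cv2.COLOR_RGB2BGR))
m=((h[...,0]<12)|(h[...,0]>174))&(h[...,1]>120)&(h[...,2]>60)
for ce,s,l in blobs(m,300): print("w",ce.round(1),s,[ cast(c,ce,z+3)[:2].round(1) for z in (48,68,88)])
E
```

```text
now 13.62 [506.7 133.2 228. ] 150.0 z [-5.e-04 -2.e-04 -1.e+00] w 85.5 j [ 0.57  0.22 -0.24 -0.   -1.11 -1.09] gf 0.0 f [-0.1  0.6  0.3]
to [506.0, 133.7, 51.0, 150.0] shift m [-0.      0.0009  0.177 ] roll 0.0006
[342.2 182.5] [ 257  158  175   49 4565] [ 520.8 -185.9  131. ]
[170.3 189.4] [159 178  24  24 453] [499.1 127.6 131. ]
w [134.4  30.7] [  77    0  119   80 3090] [array([543.4, -60.3]), array([538.6, -52.7]), array([533.7, -45.1])]
w [256.5 176.9] [ 236  156   43   42 1413] [array([511.8, 142.9]), array([508.9, 137.8]), array([506.1, 132.8])]
w [ 36.6 225.6] [  0 191  61  72 894] [array([798.6,  55.6]), array([777.8,  56. ]), array([757. ,  56.3])]
w [306.3 214.1] [289 198  36  33 937] [array([480.6, 219.5]), array([479.6, 209.6]), array([478.7, 199.8])]
w [201.5 223.3] [ 183  206   38   35 1021] [array([606.8, 162.1]), array([598. , 155.8]), array([589.2, 149.5])]
```

View pics/t2.png

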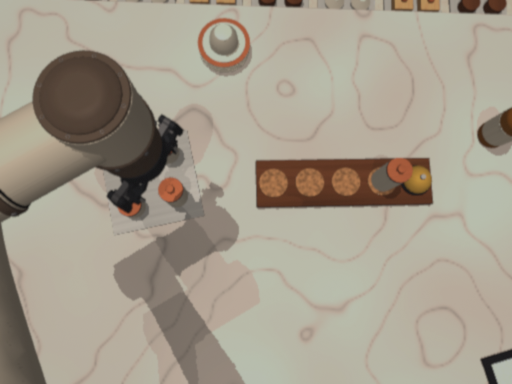

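Jar_120 stands on its coaster beside the bell, its lid at about (399,169). Next is jar_100.

Request:
arm_command(
  steps=[0,0.001,0.035,0,0,0,0.035,0,0,0,0.035,0,0,0,0.035,0,0,0,0.027,0,0,0,0.01,0,0,0,0,0],
)

```text
clock: 14.6
position: [506.1, 133.8, 51.2]
ee_rot: [-0.5, 0.866, -0.0, -0.0]
contact_force: [0.7, -0.1, 0.3]
gripper_width: 85.1
grasp_force: 0.0
```

Request:
arm_command(
  steps=[0,0,0,0,0,0,0,0,0,0,0,0,0,0,0,0,0,0,0,0,0,0,0,0,0,0,0,0,0,0,0,0],
  grip=0.03,
)

```text
clock: 15.6
position: [506.9, 134.3, 52.6]
ee_rot: [-0.5, 0.866, -0.0, 0.001]
contact_force: [-0.7, -0.1, 6.8]
gripper_width: 46.9
grasp_force: 62.0
```

Request:
arm_command(
  steps=[0,0,-0.015,0,0,0,-0.03,0,0,0,-0.035,0,0,0,-0.035,0,0,0,-0.035,0,0,0,0,0,0,0,0,0],
)

```text
clock: 16.48
position: [504.7, 133.4, 200.2]
ee_rot: [-0.5, 0.866, 0.0, -0.001]
contact_force: [0.1, -1.3, -3.1]
gripper_width: 46.5
grasp_force: 62.1
```

```bash
python3 plan.py 544.4,-217.2,201,182.65 544.4,-217.2,70,182.65
python3 - <<'E'
from h import *
im=cv2.imread("pics/t2.png");c=get_calibration("top");h=hsv(im)
m=((h[...,0]<12)|(h[...,0]>174))&(h[...,1]>120)&(h[...,2]>60)
m[:150]=0;m[190:]=0;m[:,:384]=0;m[:,415:]=0
m=cv2.morphologyEx(m.astype(np.uint8),cv2.MORPH_OPEN,cv2.getStructuringElement(2,(11,11)))
for ce,s,l in blobs(m,100): print(ce.round(1),s,cast(c,ce,131).round(1))
E
```

```text
now 16.48 [504.7 133.4 200.2] 149.9 z [-2.6e-03 -4.0e-04 -1.0e+00] w 46.5 j [ 0.57  0.24 -0.29 -0.   -1.05 -1.09] gf 62.1 f [ 0.1 -1.3 -3.1]
to [544.4, -217.2, 201.0, 182.65] shift m [ 0.2836 -0.2099 -0.0008] roll -0.5708
to [544.4, -217.2, 70.0, 182.65] shift m [0.    0.    0.131] roll -0.0
[399.4 169.5] [387 158  25  25 503] [ 548.3 -291.9  131. ]
```

Request:
arm_command(
  steps=[0.0142,-0.0104,0,0,0.0285,-0.0209,0,0,0.0285,-0.0209,0,0,0.0285,-0.0209,0,0,0.0285,-0.0209,0,0,0.0285,-0.0209,0,0,0.0285,-0.0209,0,0,0.0285,-0.0209,0,0,0.0285,-0.0209,0,0,0.0285,-0.0209,0,0,0.0142,-0.0104,0,0,0,0,0,-0.1425,0,0,0,-0.1425,0,0,0,-0.1425,0,0,0,-0.1425,0,0,0,0,0,0,0,0,0,0,0,0],
)

```text
clock: 18.73
position: [544.2, -217.3, 201.1]
ee_rot: [0.723, -0.691, -0.0, 0.0]
contact_force: [0.1, 0.6, -2.2]
gripper_width: 47.2
grasp_force: 62.2
```

```bash
python3 plan.py 544.4,-217.2,70,182.65
```

```text
now 18.73 [ 544.2 -217.3  201.1] -177.4 z [-4.e-04  1.e-04 -1.e+00] w 47.2 j [-0.1   0.34 -0.14 -0.   -1.09  0.15] gf 62.2 f [ 0.1  0.6 -2.2]
to [544.4, -217.2, 70.0, 182.65] shift m [-1.000e-04 -2.000e-04  1.311e-01] roll -0.0013
```

Request:
arm_command(
  steps=[0,0,0.03,0,0,0,0.035,0,0,0,0.035,0,0,0,0.018,0,0,0,0.01,0,0,0,0.003,0,0,0,0,0,0,0,0.001,0,0,0,0,0],
)

```text
clock: 19.85
position: [544.6, -217.4, 69.9]
ee_rot: [0.723, -0.691, 0.0, -0.0]
contact_force: [-0.1, 0.0, -2.1]
gripper_width: 46.6
grasp_force: 62.2
```

Request:
arm_command(
  steps=[0,0,0.001,0,0,0,0,0],
)

```text
clock: 20.1
position: [544.6, -217.5, 69.7]
ee_rot: [0.723, -0.691, 0.001, -0.0]
contact_force: [-1.4, 2.2, 5.7]
gripper_width: 46.9
grasp_force: 62.9
```

Contact. Release, rise and go to jar_80 (597.7, 156.8).

Request:
arm_command(
  steps=[0,0,0,0,0,0,0,0,0,0,0,0,0,0,0,0,0,0,0,0],
  grip=0.085,
)

```text
clock: 20.72
position: [544.3, -217.4, 68.2]
ee_rot: [0.723, -0.691, -0.0, 0.0]
contact_force: [0.2, 1.1, 0.2]
gripper_width: 85.0
grasp_force: 0.0
```

Request:
arm_command(
  steps=[0,0,-0.02,0,0,0,-0.04,0,0,0,-0.045,0,0,0,-0.045,0,0,0,0,0,0,0,0,0],
)

```text
clock: 21.48
position: [543.8, -217.1, 217.7]
ee_rot: [0.723, -0.691, -0.001, 0.0]
contact_force: [0.1, -0.0, -0.9]
gripper_width: 84.7
grasp_force: 0.0
```

```bash
python3 plan.py 597.7,156.8,218,150
```

```text
now 21.48 [ 543.8 -217.1  217.7] -177.4 z [-8.e-04  8.e-04 -1.e+00] w 84.7 j [-0.1   0.33 -0.11 -0.   -1.13  0.15] gf 0.0 f [ 0.1 -0.  -0.9]
to [597.7, 156.8, 218.0, 150.0] shift m [-3.711e-01 -7.100e-02 -3.000e-04] roll 0.5693
```

Request:
arm_command(
  steps=[-0.0206,-0.0039,0,0,-0.0412,-0.0079,0,0,-0.0412,-0.0079,0,0,-0.0412,-0.0079,0,0,-0.0412,-0.0079,0,0,-0.0412,-0.0079,0,0,-0.0412,-0.0079,0,0,-0.0412,-0.0079,0,0,-0.0412,-0.0079,0,0,-0.0206,-0.0039,0,0,0,0,0,0.1425,0,0,0,0.1425,0,0,0,0.1425,0,0,0,0.1425,0,0,0,0,0,0,0,0,0,0,0,0],
)

```text
clock: 23.6
position: [598.1, 156.3, 218.1]
ee_rot: [-0.5, 0.866, 0.0, -0.0]
contact_force: [0.6, -0.8, 0.3]
gripper_width: 84.8
grasp_force: 0.0
```

```bash
python3 plan.py 597.7,156.8,31,150
python3 - <<'E'
from h import *
c=get_calibration("wrist");h=hsv(cv2.cvtColor(get_image("wrist"),cv2.COLOR_RGB2BGR))
m=((h[...,0]<12)|(h[...,0]>174))&(h[...,1]>120)&(h[...,2]>60)
for ce,s,l in blobs(m,300): print("w",ce.round(1),s,[ cast(c,ce,z+3)[:2].round(1) for z in (48,68)])
im=cv2.cvtColor(get_image("top"),cv2.COLOR_RGB2BGR);c=get_calibration("top");h=hsv(im)
m=((h[...,0]<12)|(h[...,0]>174))&(h[...,1]>120)&(h[...,2]>60)
m[:145]=0;m[200:]=0;m[:,:300]=0
m=cv2.morphologyEx(m.astype(np.uint8),cv2.MORPH_OPEN,cv2.getStructuringElement(2,(11,11)))
for ce,s,l in blobs(m,100): print(ce.round(1),s,[cast(c,ce,z)[:2].round(1) for z in (111,131)])
E
```

```text
now 23.6 [598.1 156.3 218.1] 150.0 z [-4.e-04 -2.e-04 -1.e+00] w 84.8 j [ 0.52  0.38 -0.03 -0.   -1.16 -1.04] gf 0.0 f [ 0.6 -0.8  0.3]
to [597.7, 156.8, 31.0, 150.0] shift m [-0.0002  0.0006  0.1871] roll 0.0006
w [ 55.4 178.6] [   5  142   90   84 1526] [array([813.9,  43.9]), array([797.3,  46.5])]
w [368.1 167.7] [ 349  149   39   38 1139] [array([480.4, 220. ]), array([485.4, 211.3])]
w [255.7 174.6] [ 235  155   42   40 1327] [array([601.1, 160.5]), array([598.3, 155.6])]
[399.4 169.5] [387 158  25  25 503] [array([ 552.6, -299. ]), array([ 548.3, -291.9])]
[326.3 167.1] [313 160  27  19 352] [array([ 553.3, -160.3]), array([ 548.9, -156.6])]
[358.8 176.1] [343 160  32  40 861] [array([ 537.8, -221.8]), array([ 533.8, -216.6])]
[328.  192.9] [320 185  17  15 187] [array([ 504.1, -163.4]), array([ 500.9, -159.6])]
[398.5 193.8] [392 188  14  12 128] [array([ 506.2, -296.1]), array([ 502.9, -289.1])]
```

Request:
arm_command(
  steps=[0,0,0.035,0,0,0,0.035,0,0,0,0.035,0,0,0,0.035,0,0,0,0.032,0,0,0,0.015,0,0,0,0,0],
)

```text
clock: 24.58
position: [597.9, 156.1, 30.6]
ee_rot: [-0.5, 0.866, -0.0, -0.001]
contact_force: [-0.5, 0.2, -0.3]
gripper_width: 85.2
grasp_force: 0.0
```

Request:
arm_command(
  steps=[0,0,0,0,0,0,0,0,0,0,0,0,0,0,0,0,0,0,0,0,0,0,0,0,0,0,0,0,0,0,0,0],
  grip=0.03,
)

```text
clock: 25.58
position: [599.1, 156.9, 33.0]
ee_rot: [-0.5, 0.866, -0.0, 0.001]
contact_force: [-0.6, -0.1, 5.6]
gripper_width: 46.8
grasp_force: 61.8
```

Request:
arm_command(
  steps=[0,0,-0.015,0,0,0,-0.03,0,0,0,-0.035,0,0,0,-0.035,0,0,0,-0.035,0,0,0,0,0,0,0,0,0],
)

```text
clock: 26.45
position: [597.2, 156.0, 180.4]
ee_rot: [-0.5, 0.866, 0.0, -0.001]
contact_force: [-0.4, -0.3, -1.6]
gripper_width: 46.7
grasp_force: 61.8
```

```bash
python3 plan.py 541,-141.8,181,182.65
```

```text
now 26.45 [597.2 156.  180.4] 149.9 z [-2.2e-03 -2.0e-04 -1.0e+00] w 46.7 j [ 0.52  0.41 -0.08 -0.   -1.08 -1.04] gf 61.8 f [-0.4 -0.3 -1.6]
to [541.0, -141.8, 181.0, 182.65] shift m [ 0.2859 -0.1005 -0.0006] roll -0.5708
```

Request:
arm_command(
  steps=[0.0143,-0.005,0,0,0.0286,-0.01,0,0,0.0286,-0.01,0,0,0.0286,-0.01,0,0,0.0286,-0.01,0,0,0.0286,-0.01,0,0,0.0286,-0.01,0,0,0.0286,-0.01,0,0,0.0286,-0.01,0,0,0.0286,-0.01,0,0,0.0145,-0.005,0,0,0,0,0,-0.1425,0,0,0,-0.1425,0,0,0,-0.1425,0,0,0,-0.1425,0,0,0,0,0,0,0,0,0,0,0,0],
)

```text
clock: 28.7
position: [541.5, -141.5, 181.2]
ee_rot: [0.723, -0.691, -0.0, 0.0]
contact_force: [-0.1, 0.2, -0.7]
gripper_width: 46.8
grasp_force: 61.8
```

```bash
python3 plan.py 541,-141.8,50,182.65
```

```text
now 28.7 [ 541.5 -141.5  181.2] -177.4 z [-3.e-04  0.e+00 -1.e+00] w 46.8 j [ 0.03  0.32 -0.23 -0.   -1.03  0.01] gf 61.8 f [-0.1  0.2 -0.7]
to [541.0, -141.8, 50.0, 182.65] shift m [0.0003 0.0005 0.1312] roll -0.0013
```

Request:
arm_command(
  steps=[0,0,0.03,0,0,0,0.035,0,0,0,0.035,0,0,0,0.018,0,0,0,0.01,0,0,0,0.003,0,0,0,0,0,0,0,0.001,0,0,0,0,0],
)

```text
clock: 29.82
position: [542.1, -141.5, 50.0]
ee_rot: [0.723, -0.691, 0.001, -0.001]
contact_force: [-0.0, -0.1, -0.4]
gripper_width: 46.9
grasp_force: 62.0
```

Request:
arm_command(
  steps=[0,0,0.001,0,0,0,0,0],
)

```text
clock: 30.08
position: [542.2, -141.6, 50.0]
ee_rot: [0.723, -0.69, 0.001, -0.0]
contact_force: [-2.3, 0.9, 6.9]
gripper_width: 46.9
grasp_force: 62.5
```

Contact. Release, rise and go to jar_60 (480.6, 220).

Request:
arm_command(
  steps=[0,0,0,0,0,0,0,0,0,0,0,0,0,0,0,0,0,0,0,0],
  grip=0.085,
)

```text
clock: 30.7
position: [541.5, -141.5, 48.2]
ee_rot: [0.723, -0.691, -0.0, 0.0]
contact_force: [0.4, -0.1, 0.3]
gripper_width: 84.6
grasp_force: 0.0
```

Request:
arm_command(
  steps=[0,0,-0.02,0,0,0,-0.04,0,0,0,-0.045,0,0,0,-0.045,0,0,0,0,0,0,0,0,0],
)

```text
clock: 31.45
position: [541.0, -141.4, 197.8]
ee_rot: [0.723, -0.691, -0.001, 0.0]
contact_force: [0.3, -0.2, -0.8]
gripper_width: 85.1
grasp_force: 0.0
```

```bash
python3 plan.py 480.6,220,198,150
```

```text
now 31.45 [ 541.  -141.4  197.8] -177.4 z [-9.e-04  6.e-04 -1.e+00] w 85.1 j [ 0.03  0.3  -0.21 -0.   -1.07  0.01] gf 0.0 f [ 0.3 -0.2 -0.8]
to [480.6, 220.0, 198.0, 150.0] shift m [-3.637e-01  4.380e-02 -2.000e-04] roll 0.5693
```

Request:
arm_command(
  steps=[-0.0202,0.0025,0,0,-0.0404,0.0049,0,0,-0.0404,0.0049,0,0,-0.0404,0.0049,0,0,-0.0404,0.0049,0,0,-0.0404,0.0049,0,0,-0.0404,0.0049,0,0,-0.0404,0.0049,0,0,-0.0404,0.0049,0,0,-0.0202,0.0025,0,0,0,0,0,0.1425,0,0,0,0.1425,0,0,0,0.1425,0,0,0,0.1425,0,0,0,0,0,0,0,0,0,0,0,0],
)

```text
clock: 33.58
position: [480.6, 219.5, 198.1]
ee_rot: [-0.5, 0.866, -0.0, -0.0]
contact_force: [0.2, 0.6, 0.0]
gripper_width: 84.7
grasp_force: 0.0
```

```bash
python3 plan.py 480.6,220,12,150
python3 - <<'E'
from h import *
c=get_calibration("wrist");h=hsv(cv2.cvtColor(get_image("wrist"),cv2.COLOR_RGB2BGR))
m=((h[...,0]<12)|(h[...,0]>174))&(h[...,1]>120)&(h[...,2]>60)
for ce,s,l in blobs(m,300): print("w",ce.round(1),s,[ cast(c,ce,z+3)[:2].round(1) for z in (48,)])
E
```

```text
now 33.58 [480.6 219.5 198.1] 150.0 z [-4.e-04 -3.e-04 -1.e+00] w 84.7 j [ 0.74  0.25 -0.28 -0.   -1.04 -1.26] gf 0.0 f [0.2 0.6 0. ]
to [480.6, 220.0, 12.0, 150.0] shift m [-0.0004  0.0003  0.1861] roll 0.0004
w [256.3 175.3] [ 236  155   42   41 1328] [array([480.6, 219.8])]
```

Request:
arm_command(
  steps=[0,0,0.035,0,0,0,0.035,0,0,0,0.035,0,0,0,0.035,0,0,0,0.03,0,0,0,0.015,0,0,0,0,0],
)

```text
clock: 34.5
position: [480.5, 219.4, 12.7]
ee_rot: [-0.5, 0.866, -0.0, -0.001]
contact_force: [0.3, -0.5, 0.2]
gripper_width: 85.2
grasp_force: 0.0
```

Request:
arm_command(
  steps=[0,0,0,0,0,0,0,0,0,0,0,0,0,0,0,0,0,0,0,0,0,0,0,0,0,0,0,0,0,0,0,0],
  grip=0.03,
)

```text
clock: 35.5
position: [481.5, 220.4, 14.8]
ee_rot: [-0.5, 0.866, 0.0, 0.001]
contact_force: [-1.5, 0.0, 6.5]
gripper_width: 47.0
grasp_force: 61.8
```

Request:
arm_command(
  steps=[0,0,-0.015,0,0,0,-0.03,0,0,0,-0.035,0,0,0,-0.035,0,0,0,-0.035,0,0,0,0,0,0,0,0,0],
)

```text
clock: 36.38
position: [479.7, 219.1, 162.6]
ee_rot: [-0.5, 0.866, 0.0, -0.001]
contact_force: [-0.5, -0.6, -2.9]
gripper_width: 46.5
grasp_force: 62.0
```

```bash
python3 plan.py 537.2,-66.1,163,182.65
```

```text
now 36.38 [479.7 219.1 162.6] 149.9 z [-1.9e-03 -5.0e-04 -1.0e+00] w 46.5 j [ 0.74  0.28 -0.33 -0.   -0.96 -1.26] gf 62.0 f [-0.5 -0.6 -2.9]
to [537.2, -66.1, 163.0, 182.65] shift m [ 0.218  -0.1926 -0.0004] roll -0.5709
```

Request:
arm_command(
  steps=[0.0122,-0.0107,0,0,0.0243,-0.0213,0,0,0.0243,-0.0213,0,0,0.0243,-0.0213,0,0,0.0243,-0.0213,0,0,0.0243,-0.0213,0,0,0.0243,-0.0213,0,0,0.0243,-0.0213,0,0,0.0243,-0.0213,0,0,0.0122,-0.0107,0,0,0,0,0,-0.1425,0,0,0,-0.1425,0,0,0,-0.1425,0,0,0,-0.1425,0,0,0,0,0,0,0,0,0,0,0,0],
)

```text
clock: 38.5
position: [537.2, -65.8, 163.1]
ee_rot: [0.723, -0.691, -0.0, 0.0]
contact_force: [0.5, 0.5, -2.1]
gripper_width: 47.2
grasp_force: 62.1
```

```bash
python3 plan.py 537.2,-66.1,32,182.65
```

```text
now 38.5 [537.2 -65.8 163.1] -177.4 z [-4.e-04 -0.e+00 -1.e+00] w 47.2 j [ 0.18  0.3  -0.3  -0.   -0.97 -0.13] gf 62.1 f [ 0.5  0.5 -2.1]
to [537.2, -66.1, 32.0, 182.65] shift m [ 0.0003 -0.      0.1311] roll -0.0013
```

Request:
arm_command(
  steps=[0,0,0.03,0,0,0,0.035,0,0,0,0.035,0,0,0,0.018,0,0,0,0.01,0,0,0,0.003,0,0,0,0,0,0,0,0.001,0,0,0,0,0],
)

```text
clock: 39.62
position: [537.5, -65.7, 31.8]
ee_rot: [0.723, -0.691, 0.0, -0.0]
contact_force: [0.5, -0.9, -1.7]
gripper_width: 46.6
grasp_force: 62.1
```

Request:
arm_command(
  steps=[0,0,0.001,0,0,0,0,0],
)

```text
clock: 39.88
position: [537.6, -65.7, 31.8]
ee_rot: [0.723, -0.69, 0.0, -0.0]
contact_force: [-3.1, 0.8, 6.3]
gripper_width: 46.8
grasp_force: 62.9
```

Contact. Release, rise and move clear, back towards +y.

Request:
arm_command(
  steps=[0,0,0,0,0,0,0,0,0,0,0,0,0,0,0,0,0,0,0,0],
  grip=0.085,
)

```text
clock: 40.5
position: [537.3, -65.7, 30.2]
ee_rot: [0.723, -0.691, -0.0, 0.0]
contact_force: [-0.4, 0.7, -0.6]
gripper_width: 84.8
grasp_force: 0.0
```

Request:
arm_command(
  steps=[0,0,-0.02,0,0,0,-0.04,0,0,0,-0.045,0,0,0,-0.045,0,0,0,-0.03,0,-0.03,0,0,0,-0.04,0,0,0,-0.04,0,0,0,-0.04,0,0,0,-0.04,0,0,0,-0.03,0,0,0,0,0,0,0,0,0,0,0,0,0,0,0],
)

```text
clock: 42.25
position: [527.1, 153.1, 210.3]
ee_rot: [0.723, -0.691, -0.0, 0.0]
contact_force: [-0.2, 0.6, 0.5]
gripper_width: 85.1
grasp_force: 0.0
```

```bash
python3 plan.py
python3 - <<'E'
from h import *
for n in ("top","scene"): cv2.imwrite(f"pics/{n}9.png",cv2.cvtColor(get_image(n),cv2.COLOR_RGB2BGR))
im=cv2.imread("pics/top9.png");c=get_calibration("top");h=hsv(im)
K=c['camera_matrix'];Ti=np.linalg.inv(c['cam_to_world'])
for z,p in ((111,(544.4,-217.2)),(131,(547.7,-293.3)),(91,(541,-141.8)),(71,(537.2,-66.1))):
    q=K@(Ti@[*p,z,1])[:3]; print("expected lid px",(q/q[2])[:2].round(1))
E
```

```text
now 42.25 [527.1 153.1 210.3] -177.4 z [-2.e-04 -1.e-04 -1.e+00] w 85.1 j [ 0.58  0.27 -0.21 -0.   -1.09 -0.53] gf 0.0 f [-0.2  0.6  0.5]
expected lid px [356.4 172.6]
expected lid px [400.1 169.9]
expected lid px [314.8 175.2]
expected lid px [274.8 178. ]
```

View pics/top9.png

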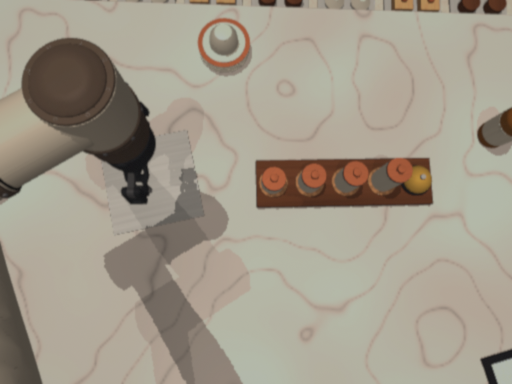

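View pics/scene9.png

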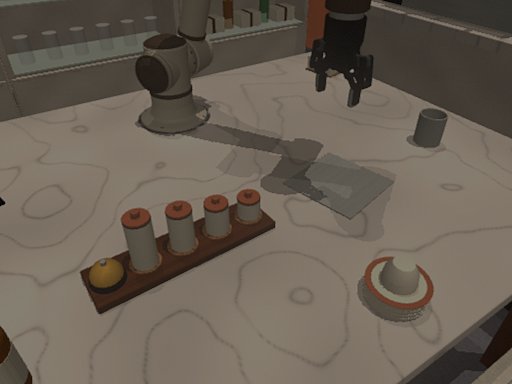

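All four stand in order in both views: lids at about (274,181), (312,175), (355,173) and (399,169) in the top view, with the bell unmoved at (417,180). I'll check the centring with numbers.

Run:
```python
from h import *
im=cv2.imread("pics/top9.png");c=get_calibration("top");h=hsv(im)
print([h[y,x] for x,y in((274,186),(312,180),(355,178),(399,160),(382,192))], [h[193,x] for x in (273,310,346)])
m=((h[...,0]<9)|(h[...,0]>174))&(h[...,1]>150)&(h[...,2]>105);m[:150]=0;m[205:]=0;m[:,:255]=0;m[:,:]&=True
m=cv2.morphologyEx(m.astype(np.uint8),cv2.MORPH_OPEN,cv2.getStructuringElement(2,(7,7)))
for ce,s,l in blobs(m,100):
    print(ce.round(1),s,[cast(c,s[:2]+s[2:4]/2-.5,z)[:2].round(1) for z in (70,90,110,130)])
```

```text
[array([  9, 162, 173]), array([  9, 163, 166]), array([  9, 164, 157]), array([  9, 163, 161]), array([ 13, 126, 113])] [array([ 14,  79, 103]), array([ 13, 117, 109]), array([ 13, 124, 111])]
```

Run:
```python
from h import *
im=cv2.imread("pics/top9.png");c=get_calibration("top");h=hsv(im)
m=(h[...,0]<12)&(h[...,1]>150)&(h[...,2]>115);m[:150]=0;m[205:]=0;m[:,:255]=0
m=cv2.morphologyEx(m.astype(np.uint8),cv2.MORPH_OPEN,cv2.getStructuringElement(2,(7,7)))
for (ce,s,l) in blobs(m,100):
    print(ce.round(1),s,[cast(c,ce,z)[:2].round(1) for z in (70,90,110,130)])
```

```text
[399.5 169.8] [387 159  25  23 463] [array([ 561.1, -313.8]), array([ 556.8, -306.7]), array([ 552.4, -299.6]), array([ 548.1, -292.5])]
[355.9 172.6] [344 161  25  24 483] [array([ 552.8, -226.7]), array([ 548.6, -221.6]), array([ 544.4, -216.6]), array([ 540.3, -211.5])]
[314.1 174.8] [303 163  24  24 461] [array([ 546.1, -143.9]), array([ 542.1, -140.7]), array([ 538.1, -137.5]), array([ 534. , -134.3])]
[273.7 177.8] [262 166  24  24 447] [array([537.6, -64.2]), array([533.8, -62.8]), array([530. , -61.4]), array([526.2, -60.1])]
```

All four are within about 2 mm of their coaster centres.

```bash
python3 -c "
from bench import *
print(job_done())"
```

```text
the job is handed in; nothing more can be done
None
```

The four jars stand upright on the coasters in order of height, with the 120 mm jar next to the bell. By the top camera each is within about 2 mm of its coaster's centre and the bell looks unmoved; I handed the job in soon after 42 s on the robot's clock, and no verdict was returned.

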